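# Set the sprung jaw of a tile clamp open on its stop pin

### The arm

A 6-joint arm with a two-finger parallel gripper is mounted at the origin on the work surface. World frame = base frame: x ahead of the robot, y to its left, z up, the work surface at z = 0. Lengths are in m, angles in rad, forces in N, time in s.
With the tool pointing down it reaches from about 0.4 to 0.925 m from the base axis. Payload 3.4 kg.
Tool frame: the origin (TCP) lies midway between the tips of the shut fingers; the grasp point (between the pads) lies 19 mm behind it; z points along the fingers, x is the direction in which the jaws open and shut, and the axes are right-handed (so a half turn about z gives the same grasp; the last joint's range is limited). The gripper opens to 85 mm and grips with 20 to 120 N. Pads are 22 mm wide; open, the fingers measure 114 mm over their backs; the gripper's body (76 mm by 85 mm) begins 54 mm behind the grasp point. The pads swing forward as they close: fully open they stand 13 mm farther back than shut.
Start: joints at [1.266, 0.307, 1.506, -0, 1.328, -0.073], TCP at [0.132, 0.56, 0.231] pointing down, gripper open.
Joint ranges: [-3.12, 3.12], [-1.05, 2.28], [0.14, 2.33], [-1.42, 4.57], [0.1, 2.73], [-2.68, 2.68]. Speed limits (rad/s): [2.57, 2.57, 3.14, 3.14, 3.14, 3.14].

### API

Orientations are given as a 3x3 rotation matrix whose columns are the frame's x, y, z axes.
In Python, from station import arm gives the robot as it stands.
- The arm moves only by the tool send_rows, never from a script. Its arguments are lists of equal length, an entry for each row: "grip": the finger opening in cm, from 0 to 8.54; "xyz": the shift along the tool's x, y, z in cm, a list of three; "delta_rot": the turn, a rotation vector about the tool's x, y, z in rad, a list of three. In form: {"grip": [grip, ...], "xyz": [[x, y, z], ...], "delta_rot": [[rx, ry, rz], ...]}. A call has 1 to 5 rows; each row shifts and turns the commanded pose from where the row before left it, along the tool's axes as they then stand; what a row does not reach is not made up. A row lasts 1/10 s, in which the tool goes at most 50 mm and 8.59 degrees, less where a joint would pass 70% of its speed; a pose out of reach is approached as far as the arm can. A call with a gripper value outside its range is refused whole. The fingers move at their own pace and stop on an object; "newtons" is the grip in N (left out, the last holds). Time passes only in rows, so rows that do not move let the fingers close. It gives the time, the measured TCP pose, the force and the opening at its end, in the units of the state.
- arm.observe(): the state, without advancing time (a new reading comes with each control period).
- arm.camera(name): name is "scene" or "top" or "wrist"; returns a dict with "img" (480x640x3 uint8, red, green, blue), "intrinsics" (3x3 intrinsics, pixels), "rvec" (rotation vector, rad) and "tvec" (3), from world to camera coordinates, as OpenCV has them. Camera axes: x right, y down, z forward; pixel columns grow to the right and rows downward; lengths in m; the calibration is good to about 2 mm. A picture is of the moment at which its call begins. There is no depth.
- arm.job_done(): hands the job in, once; it reports no verdict.
Trained networks look in a picture, given as the dict that the camera call returned (one of the last four; its "shot" number tells which), for a name from the list of things; names that differ only in an ending like _2 or _b are one class to them, and where a whole thing is asked for, a point or a joint stands for the part that bears it (a point fixed in the world has none). Each returns a list of dicts, best first, with "score" (0 to 1); they miss things now and then, are a little off and sometimes report something else, mostly with a low value. They report only what shows in the picture. A call takes as long as a camera call.
- arm.boxes_of(picture, target): "centre" ([x, y, z] in m, in world coordinates, good to about 4 mm: the middle of the surface that is visible of it).
- arm.spot_point(picture, target): "centre" ([x, y, z] in m, in world coordinates, good to about 4 mm: a listed point, or the origin of a listed thing).
The state is a dict: "time": time; "q": joint angles; "joint_velocities": joint speeds; "tau": joint torques, N m; "eef_pos": TCP position; "orientation": TCP orientation; "force": force on the tool from outside, world axes, zero at the start; "torque": the same for the moment, N m; "grip_width": finger opening in m.
Only numpy, scipy, OpenCV 4.12 (cv2) and the standard library are available. Lean on these libraries where they do the work, as an engineer would, in place of code of your own. Each camera call takes 0.05 s, during which the arm holds its last target. There are 200 camera calls.

### The job

Open the tile clamp on the painting bench ready for the next tile: with the fingertips, push the sprung jaw away from the aluminium fence until the red stop pin pops up through the slot in its steel tail, then let go, so that the jaw springs back a little and stays latched against the pin. Only push; pick nothing up, and leave the tile, the two paint jars and the brush jar where they stand.

Things in the scene. Friction and masses are not known exactly. Their poses are not given: they have to be found in the camera images.
- jig: tile clamp fixed to the bench. Origin on the bench surface; +x = the way the jaw is pushed open, z up. Plywood board 18 mm thick, x -150 to 180 mm, 160 wide. Aluminium fence: x -140 to -120, 130 wide, top 43 mm above the bench. Jaw runs between guide rails at y = +-60 (12 wide, x -40 to 175, tops 40 mm up). Open gap between fence and jaw face: 75 mm long with the jaw home.
- jaw_face (a point): centre of the jaw's flat upright cork face, which looks at the fence and moves with the jaw; at home 45 mm to the -x side of the clamp's origin, 41 mm above the bench. The jaw: brown wooden block 90 mm long (x), 100 wide, 20 to 62 mm above the bench, flower tile on top; a slotted steel tail, 60 wide, top 25 mm above the bench, runs out of its back (+x).
- jaw (a joint): jaw travel in m along the clamp's +x, away from the fence: 0 home (start), about 0.030 latched on the pin, 0.050 end stop. A spring draws it home: 4 N at 0, 9 N at 0.050, plus damping 25 N per m/s. The pin comes up once the jaw is past about 0.031 (aim for 0.036 to 0.048); let go sooner and it returns home. It cannot be unlatched.
- pin (a joint): height of the red stop pin in m: 0 = down, about 0.0005 when held down under the jaw's tail, 0.012 = up, latching. It is 10 mm in diameter, sprung upward (about 2 N) and works by itself.
- pin_top (a point): centre of the red stop pin's top: 103 mm to the +x side of the clamp's origin on its midline, 20 mm above the bench when hidden under the tail, 31.5 mm when up (then 6.5 mm above the tail).
- tile: loose white painted tile, 100 by 100 by 9 mm, lying flat beside the clamp; origin under its centre. A bystander, to be left alone.
- red_jar: loose paint jar with a red cap, 48 mm in diameter, 55 mm high; origin under its centre. A bystander, to be left alone.
- blue_jar: loose paint jar with a blue cap, 48 mm in diameter, 55 mm high; origin under its centre. A bystander, to be left alone.
- brush_jar: loose blue ceramic jar with three brushes standing in it, 68 mm in diameter, 85 mm high, 150 mm with the brushes; origin under its centre. A bystander, to be left alone.

How it is judged:
On the way:
1. the jaw is pushed past the stop pin (value of joint jaw above 0.031 m).
At the end, for the whole second after the job is handed in: The jaw rests, released, against the raised stop pin: its travel is 27 to 32 mm and the pin stands at least 9 mm up; the tile, the two paint jars and the brush jar are within 15 mm of where they began (value of joint jaw between 0.027 and 0.032 m and value of joint pin above 0.009 m and velocity of joint jaw between -0.005 and 0.005 m/s and distance of each of tile, red_jar, blue_jar, brush_jar from where it was at the start of the episode below 0.015 m); the robot touches nothing.
It fails at once if the tile is lifted or shoved away (distance of tile from where it was at the start of the episode above 0.015 m).
It fails at once if the red paint jar is lifted, knocked over or shoved away (distance of red_jar from where it was at the start of the episode above 0.015 m or angle between red_jar's own z axis and vertical above 0.5 rad).
It fails at once if the blue paint jar is lifted, knocked over or shoved away (distance of blue_jar from where it was at the start of the episode above 0.015 m or angle between blue_jar's own z axis and vertical above 0.5 rad).
It fails at once if the brush jar is lifted, knocked over or shoved away (distance of brush_jar from where it was at the start of the episode above 0.015 m or angle between brush_jar's own z axis and vertical above 0.5 rad).
It also fails if it takes over 35 s, if anything falls off the work surface, if the arm or the gripper's body presses on something with over 40 N, if the wrist force passes 120 N, or if a joint passes its speed limit or range.

## Working session

There is one attempt and no reset: what is moved stays moved. The work goes in short steps, Python scripts to look and compute and a tool call to move; the robot and the scene stay as the last step left them, time stands still between calls to the robot, and variables do not carry over. Pictures are saved under pics/ and viewed, about 8 in all and at most 12, crops included, and the job is handed in when it is done.

Besides the shell and the picture viewer there is one more tool, called after "Emit:" as name(argument=value, ...), one argument or row to a line, values as JSON. send_rows: Moves the arm, as the interface text tells. Its arguments: {"type":"object","properties":{"grip":{"type":"array"},"xyz":{"type":"array"},"delta_rot":{"type":"array"},"newtons":{"type":"number"}},"required":["grip","xyz","delta_rot"]}

```bash
mkdir -p pics
python3 - <<'E'
from station import arm
import cv2,numpy as np
s=arm.observe();print(s['time'],s['eef_pos'],s['orientation'],s['grip_width'])
ims=[]
for c in ['scene','top']:
    p=arm.camera(c);ims.append(p['img'])
    cv2.imwrite(f'pics/{c}0.png',p['img'][:,:,::-1])
    for t in ['jig','jaw_face','pin_top','tile','red_jar','blue_jar','brush_jar']:
        r=arm.spot_point(p,t)[:2]
        print(c,t,[(np.round(d['centre'],3).tolist(),round(d['score'],2)) for d in r])
    r=arm.boxes_of(p,'jaw_face')[:2];print('jawbox',[(np.round(d['centre'],3).tolist(),round(d['score'],2)) for d in r])
E
```

```text
0.0 [0.13189103 0.55897205 0.23037389] [[ 2.29714426e-01  9.73257879e-01 -6.19697374e-04]
 [ 9.73255993e-01 -2.29715205e-01 -1.92253850e-03]
 [-2.01347965e-03 -1.61489354e-04 -9.99997960e-01]] 0.08531271614004148
scene jig [([0.611, -0.111, -0.0], 0.84)]
scene jaw_face [([0.613, -0.157, 0.041], 0.63)]
scene pin_top []
scene tile [([0.782, -0.129, -0.001], 0.96)]
scene red_jar [([0.476, -0.099, -0.001], 0.94)]
scene blue_jar [([0.498, 0.022, 0.001], 0.61)]
scene brush_jar [([0.772, 0.052, -0.0], 0.8)]
jawbox [([0.633, -0.1, 0.062], 0.89)]
top jig [([0.615, -0.108, 0.004], 0.83)]
top jaw_face [([0.613, -0.152, 0.037], 0.96)]
top pin_top []
top tile [([0.786, -0.131, -0.003], 0.97), ([0.613, -0.155, 0.039], 0.17)]
top red_jar [([0.479, -0.099, -0.0], 0.68), ([0.615, -0.111, 0.0], 0.19)]
top blue_jar [([0.504, 0.023, -0.005], 0.83)]
top brush_jar []
jawbox [([0.614, -0.092, 0.064], 0.61)]
```

View pics/scene0.png

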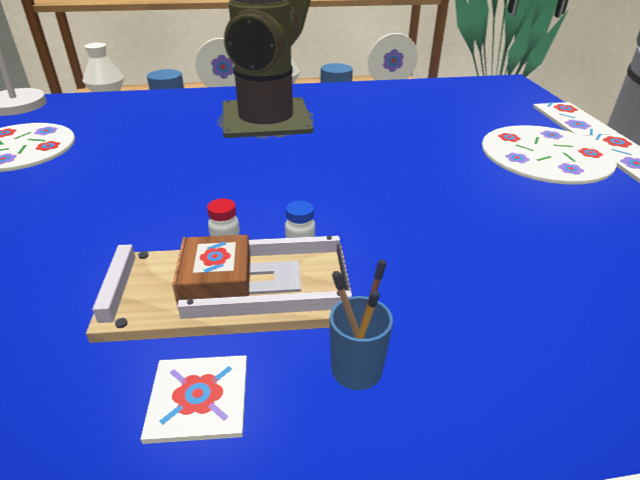

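View pics/top0.png

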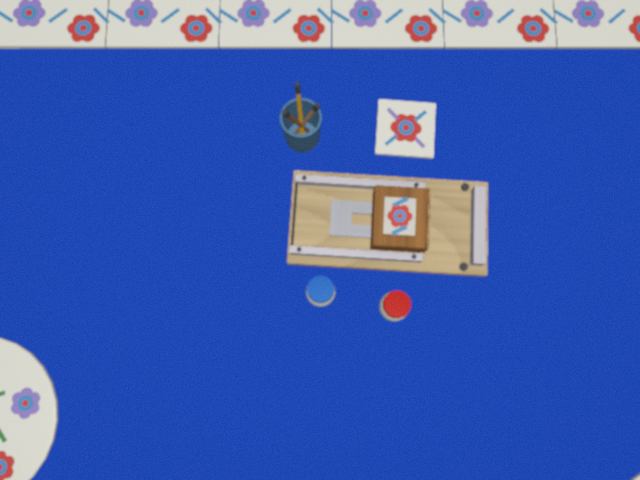

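The scene view shows the clamp with its fence to the left (world -y) and the jaw opening towards +y. The tile is in front of it, both jars are on the robot's side, and the brush jar is at about (358,340). In the top view the board corners are near (294,170), (489,182), (487,276) and (287,264). I'll fit the clamp's pose from those.

```bash
cat > h.py <<'E'
import cv2,numpy as np
def ray(p,uv,z):
    R=cv2.Rodrigues(np.array(p['rvec'],float))[0];t=np.array(p['tvec'],float).ravel();K=np.array(p['intrinsics'])
    d=R.T@np.linalg.inv(K)@np.array([uv[0],uv[1],1.]);c=-R.T@t
    return c+d*(z-c[2])/d[2]
E
python3 - <<'E'
from station import arm
from h import *
p=arm.camera('top');im=p['img']
hsv=cv2.cvtColor(im,cv2.COLOR_RGB2HSV)
m=((hsv[...,0]<85)|(hsv[...,1]<110)).astype(np.uint8)
n,l,st,ce=cv2.connectedComponentsWithStats(m)
i=l[220,455];print(st[i])
c,_=cv2.findContours((l==i).astype(np.uint8),0,2)
q=cv2.approxPolyDP(cv2.convexHull(max(c,key=cv2.contourArea)),6,True)[:,0]
print(q.tolist())
W=np.array([ray(p,u,.018) for u in q]);print(W.round(4))
if len(q)==4:
    for k in range(4): d=W[(k+1)%4]-W[k];print(np.linalg.norm(d).round(4),np.degrees(np.arctan2(d[1],d[0])).round(1))
E
```

```text
[  286   170   203   107 18921]
[[293, 171], [486, 181], [487, 274], [288, 264]]
[[ 0.7026  0.0663  0.018 ]
 [ 0.6847 -0.26    0.018 ]
 [ 0.5263 -0.2528  0.018 ]
 [ 0.5433  0.0733  0.018 ]]
0.3268 -93.1
0.1586 177.4
0.3265 87.0
0.1594 -2.5
```

Emit:
send_rows(
  grip=[0,0,0,0,0],
  xyz=[
    [0,4,0],
    [0,4,0],
    [-2,4,0],
    [-2,4,0],
    [-2,4,0],
  ],
  delta_rot=[
    [0,0,-0.09],
    [0,0,-0.09],
    [0,0,0],
    [0,0,0],
    [0,0,0],
  ],
)

```text
time: 1.45
eef_pos: [0.3288, 0.4779, 0.2313]
orientation: [[0.051, 0.999, 0.0], [0.999, -0.051, 0.0], [0.0, 0.0, -1.0]]
force: [0.5, 1.5, -0.2]
grip_width: 0.0126
```

Emit:
send_rows(
  grip=[0,0,0,0,0],
  xyz=[
    [-4,2,0],
    [-4,2,0],
    [-4,2,0],
    [-4,2,0],
    [-4,2,0],
  ],
  delta_rot=[
    [0,0,0],
    [0,0,0],
    [0,0,0],
    [0,0,0],
    [0,0,0],
  ],
)

```text
time: 1.95
eef_pos: [0.4174, 0.2721, 0.2315]
orientation: [[0.052, 0.999, 0.001], [0.999, -0.052, 0.0], [0.0, 0.001, -1.0]]
force: [-0.1, 1.2, 0.1]
grip_width: -0.0001
```

Emit:
send_rows(
  grip=[0,0,0,0,0],
  xyz=[
    [-4.5,1,0],
    [-4.5,1,0],
    [-4.5,1,0],
    [-4.5,1,0],
    [-4.5,1,0],
  ],
  delta_rot=[
    [0,0,0],
    [0,0,0],
    [0,0,0],
    [0,0,0],
    [0,0,0],
  ],
)

```text
time: 2.45
eef_pos: [0.4553, 0.0446, 0.2316]
orientation: [[0.052, 0.999, 0.001], [0.999, -0.052, 0.0], [0.0, 0.001, -1.0]]
force: [0.8, 0.4, -0.0]
grip_width: 0.0001
```

Emit:
send_rows(
  grip=[0,0,0,0,0],
  xyz=[
    [-4,1,0],
    [-4,1,0],
    [-4,1,0],
    [-4,1,0],
    [-4,1,0],
  ],
  delta_rot=[
    [0,0,0],
    [0,0,0],
    [0,0,0],
    [0,0,0],
    [0,0,0],
  ],
)

```text
time: 2.95
eef_pos: [0.4949, -0.1577, 0.2315]
orientation: [[0.052, 0.999, 0.001], [0.999, -0.052, -0.0], [-0.0, 0.001, -1.0]]
force: [1.1, -0.1, 0.4]
grip_width: -0.0001
```

Emit:
send_rows(
  grip=[0,0,0,0,0],
  xyz=[
    [-0.9,3.8,0],
    [-0.9,3.8,0],
    [-0.9,4,3],
    [0,0,4.5],
    [0,0,4.5],
  ],
  delta_rot=[
    [0,0,0],
    [0,0,0],
    [0,0,0],
    [0,0,0],
    [0,0,0],
  ],
)

```text
time: 3.45
eef_pos: [0.6107, -0.1896, 0.1109]
orientation: [[0.052, 0.999, 0.003], [0.999, -0.052, -0.001], [-0.001, 0.003, -1.0]]
force: [-0.7, 0.6, 0.1]
grip_width: -0.0003
```

Run:
```python
from station import arm
from h import *
print(arm.observe()['eef_pos'])
for c in ['wrist','scene']:
    p=arm.camera(c);cv2.imwrite(f'pics/{c}1.png',p['img'][:,:,::-1])
    print(c,[(np.round(d['centre'],3).tolist(),round(d['score'],2)) for d in arm.spot_point(p,'jaw_face')[:2]])
a=cv2.imread('pics/wrist1.png');b=cv2.imread('pics/scene1.png')
cv2.imwrite('pics/both1.png',np.hstack([cv2.resize(a,(400,300)),cv2.resize(b[120:420,40:440],(400,300))]))
```

```text
[ 0.61074694 -0.18956493  0.11086982]
wrist [([0.613, -0.156, 0.04], 0.7)]
scene [([0.615, -0.157, 0.043], 0.55), ([0.613, -0.111, 0.002], 0.3)]
```

View pics/both1.png

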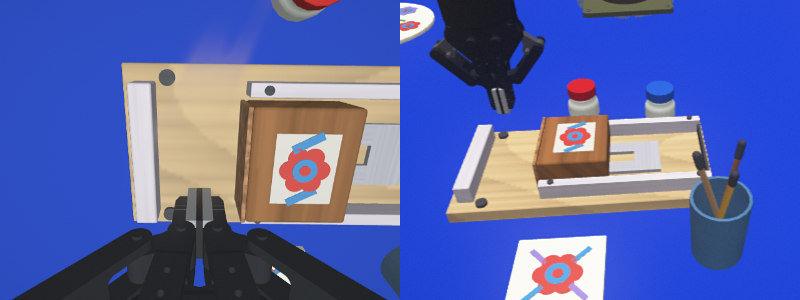

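The fingers are centred over the gap between fence and jaw. The finger linkages spread about 80 mm above the tips, so with the tips at z≈0.04 they clear the jaw top. Now descending.

Emit:
send_rows(
  grip=[0,0,0,0],
  xyz=[
    [0,0,2.5],
    [0,0,2.5],
    [0,0,2.0],
    [0,0,0],
  ],
  delta_rot=[
    [0,0,0],
    [0,0,0],
    [0,0,0],
    [0,0,0],
  ],
)

```text
time: 4.05
eef_pos: [0.6088, -0.1887, 0.0427]
orientation: [[0.052, 0.999, 0.0], [0.999, -0.052, -0.0], [-0.0, 0.0, -1.0]]
force: [-0.3, 0.4, 0.5]
grip_width: 0.0
```

Emit:
send_rows(
  grip=[0,0,0,0,0],
  xyz=[
    [0.5,0,0],
    [0.5,0,0],
    [0.5,0,0],
    [0.4,0,0],
    [0.4,0,0],
  ],
  delta_rot=[
    [0,0,0],
    [0,0,0],
    [0,0,0],
    [0,0,0],
    [0,0,0],
  ],
)

```text
time: 4.55
eef_pos: [0.6104, -0.1663, 0.0428]
orientation: [[0.051, 0.999, 0.001], [0.999, -0.051, -0.002], [-0.002, 0.002, -1.0]]
force: [-1.9, -7.3, 3.0]
grip_width: -0.0
```

Emit:
send_rows(
  grip=[0,0,0,0,0],
  xyz=[
    [0.6,0,0],
    [0.6,0,0],
    [0.6,0,0],
    [0.6,0,0],
    [0.6,0,0],
  ],
  delta_rot=[
    [0,0,0],
    [0,0,0],
    [0,0,0],
    [0,0,0],
    [0,0,0],
  ],
)

```text
time: 5.05
eef_pos: [0.6121, -0.1387, 0.0429]
orientation: [[0.051, 0.999, 0.002], [0.999, -0.051, -0.005], [-0.005, 0.002, -1.0]]
force: [-1.0, -9.7, 3.3]
grip_width: 0.0
```

Emit:
send_rows(
  grip=[0,0,0],
  xyz=[
    [0.6,0,0],
    [0.4,0,0],
    [0,0,0],
  ],
  delta_rot=[
    [0,0,0],
    [0,0,0],
    [0,0,0],
  ],
)

```text
time: 5.35
eef_pos: [0.6128, -0.1279, 0.0428]
orientation: [[0.051, 0.999, 0.002], [0.999, -0.051, -0.004], [-0.004, 0.002, -1.0]]
force: [-1.0, -7.9, 3.5]
grip_width: -0.0003
```

Run:
```python
from station import arm
from h import *
s=arm.observe();print(s['eef_pos'],s['force'])
for c in ['scene','top']:
    p=arm.camera(c);cv2.imwrite(f'pics/{c}2.png',p['img'][:,:,::-1])
    for t in ['jaw_face','pin_top']: print(c,t,[(np.round(d['centre'],3).tolist(),round(d['score'],2)) for d in arm.spot_point(p,t)[:2]])
b=cv2.imread('pics/scene2.png');cv2.imwrite('pics/crop2.png',cv2.resize(b[180:360,80:400],(800,450),interpolation=cv2.INTER_CUBIC))
```

```text
[ 0.61281641 -0.12792946  0.04284237] [-1.0372523  -7.90285589  3.46441581]
scene jaw_face [([0.618, -0.117, 0.043], 0.74)]
scene pin_top [([0.623, -0.007, 0.032], 0.55), ([0.502, 0.021, 0.002], 0.22)]
top jaw_face []
top pin_top [([0.622, -0.011, 0.032], 0.55)]
```

View pics/crop2.png

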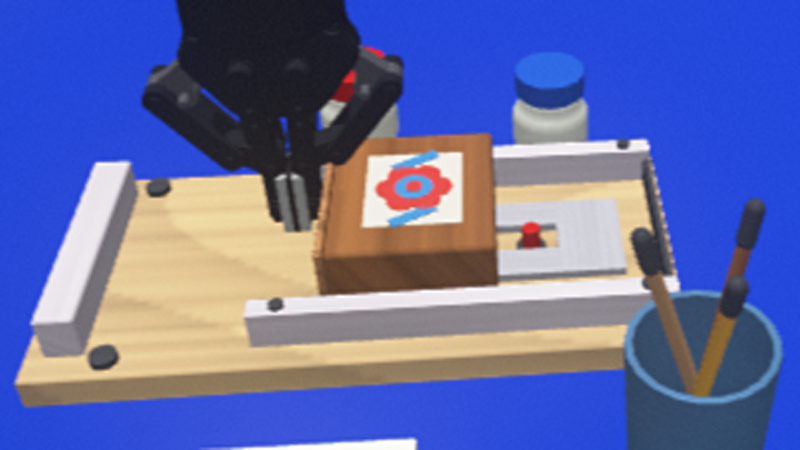

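The red pin is up in the slot at crop (530,235), and both networks put its top at z 0.032. The jaw is at about 0.038, so I'm backing off and then rising.

Emit:
send_rows(
  grip=[0,0,0,0,0],
  xyz=[
    [-0.6,0,0],
    [-1,0,0],
    [-1.5,0,0],
    [-1.5,0,0],
    [0,0,0],
  ],
  delta_rot=[
    [0,0,0],
    [0,0,0],
    [0,0,0],
    [0,0,0],
    [0,0,0],
  ],
)

```text
time: 6.15
eef_pos: [0.6094, -0.1739, 0.0415]
orientation: [[0.054, 0.999, 0.0], [0.999, -0.054, -0.0], [-0.0, 0.0, -1.0]]
force: [0.4, 0.7, 0.3]
grip_width: -0.0002
```

Emit:
send_rows(
  grip=[0,0,0,0,0],
  xyz=[
    [0,0,-3],
    [0,0,-4],
    [0,0,-4],
    [0,0,-4],
    [0,0,0],
  ],
  delta_rot=[
    [0,0,0],
    [0,0,0],
    [0,0,0],
    [0,0,0],
    [0,0,0],
  ],
)

```text
time: 6.65
eef_pos: [0.6133, -0.1728, 0.1984]
orientation: [[0.052, 0.999, 0.012], [0.999, -0.052, -0.003], [-0.003, 0.012, -1.0]]
force: [0.4, 0.7, 0.9]
grip_width: -0.0002
```

Run:
```python
from station import arm
from h import *
s=arm.observe();print(s['time'],s['eef_pos'],s['force'])
for c in ['scene','top']:
    p=arm.camera(c);cv2.imwrite(f'pics/{c}3.png',p['img'][:,:,::-1])
    for t in ['jaw_face','pin_top','tile','red_jar','blue_jar','brush_jar']: print(c,t,[(np.round(d['centre'],3).tolist(),round(d['score'],2)) for d in arm.spot_point(p,t)[:1]])
b=cv2.imread('pics/scene3.png');cv2.imwrite('pics/crop3.png',cv2.resize(b[180:420,80:400],(800,600),interpolation=cv2.INTER_CUBIC))
```

```text
6.65 [ 0.61328502 -0.1727681   0.19843448] [0.44962359 0.6502682  0.92783904]
scene jaw_face [([0.618, -0.126, 0.043], 0.67)]
scene pin_top [([0.622, -0.005, 0.031], 0.41)]
scene tile [([0.481, -0.102, -0.001], 0.74)]
scene red_jar [([0.479, -0.102, -0.001], 0.73)]
scene blue_jar [([0.501, 0.02, 0.004], 0.71)]
scene brush_jar [([0.772, 0.052, 0.002], 0.86)]
top jaw_face [([0.614, -0.124, 0.039], 0.89)]
top pin_top [([0.623, -0.007, 0.031], 0.45)]
top tile [([0.785, -0.13, -0.003], 0.89)]
top red_jar [([0.477, -0.104, -0.001], 0.67)]
top blue_jar [([0.503, 0.023, -0.002], 0.94)]
top brush_jar [([0.772, 0.053, 0.0], 0.96)]
```

View pics/crop3.png

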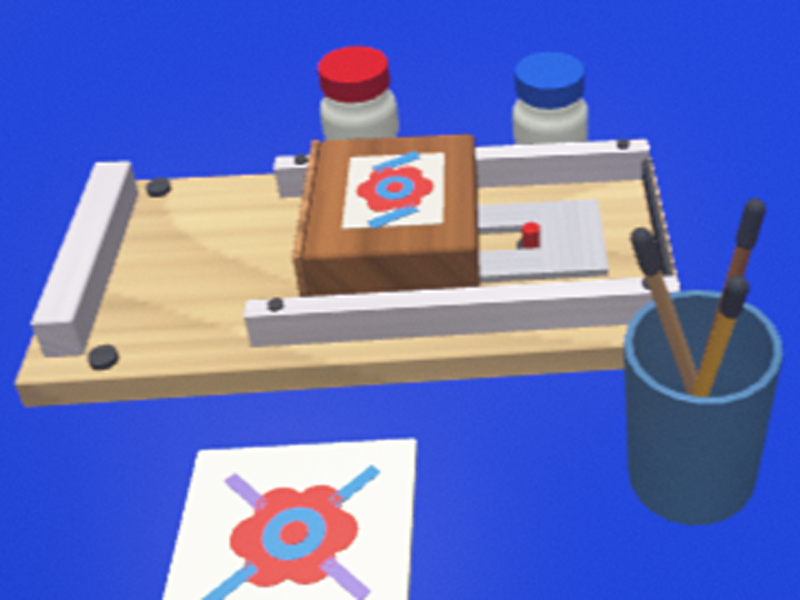

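The jaw has sprung back and its slot end sits against the raised pin at crop (531,235). The bystanders haven't moved and the gripper is clear, so I'm handing in.

```bash
python3 -c "
from station import arm
print(arm.job_done())"
```

```text
the job is handed in; nothing more can be done
None
```

The tile clamp is open and latched, and I handed the job in with the arm clear of everything. The station gives no verdict, so this rests on my own last checks.

- **Push:** I lowered the shut fingers into the gap and pushed the jaw to about 38 mm of travel. The steady push force there was about 8 N. The pin came up through the slot, and I backed off and rose clear by about 6.7 s on the clock.
- **Latch:** the jaw face moved about 30 mm from home, measured with the networks' jaw-face point before and after. The pin top read 31 mm above the bench, where 31.5 mm is fully up. The last picture shows the slot's end resting against the raised pin.
- **Bystanders:** the tile, both paint jars and the brush jar are within about 5 mm of where they began, which is about the networks' error. The top camera missed the brush jar at the start, so its before-and-after comparison uses the scene camera.
- **Disagreement:** in the last scene picture the network reported the tile at the red jar's position. The top camera and the picture itself both show the tile where it was, so I took that as a false detection.

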